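# Sort four mixed-up reagent containers back onto their own coaster trays

### The job

The four containers on the bench are each standing on the wrong coaster tray. Put every one back, upright and in the middle of its own tray: the brown bottle on the yellow tray, the clear blue-capped bottle on the blue tray, the red-capped bottle on the red tray and the small ferrule jar on the white tray. The empty grey tray is there to park a container on the way; never stand one on another or tip one over, do not disturb the rack of vials, and leave all four standing free.

Things in the scene. Friction and masses are not known exactly. Their poses are not given: they have to be found in the camera images.
- amber_mid (a point): amber bottle: deep brown lower part, see-through shoulder that is hard to see, black screw cap; loose, upright, round; 107 mm tall, body 56 mm diameter up to 92 mm, cap 35 mm diameter above that; 0.16 kg. The point is its centre, 53.5 mm above its underside; z up. Starts on the red or the white tray; belongs on the yellow tray
- clear_mid (a point): clear bottle with a blue screw cap and a paper label, loose, upright, round; 112 mm tall, body 58 mm diameter up to 96 mm, cap 36 mm diameter above that; 0.18 kg. The point is its centre, 56 mm above its underside; z up. Starts on the red or the white tray; belongs on the blue tray
- sample_mid (a point): white plastic bottle with a red cap, loose, upright, round; 85 mm tall, 48 mm diameter; 0.12 kg. The point is its centre, 42.5 mm above its underside; z up. Starts on the yellow or the blue tray; belongs on the red tray
- jar_mid (a point): small jar with a white lid and see-through glass that is hard to see, a few brass-coloured ferrules on its floor; loose, upright, round; 48 mm tall, 37 mm diameter; 0.04 kg. The point is its centre, 24 mm above its underside; z up. Starts on the yellow or the blue tray; belongs on the white tray
- tray_yellow_mid (a point): yellow round coaster tray, fixed to the bench; 96 mm diameter over a rim 7 mm high and 4 mm thick, flat floor of about 86 mm diameter at 3 mm above the bench. The point is the centre of the floor's upper face; z up
- tray_blue_mid (a point): blue coaster tray, fixed, same shape as the yellow one; the point is the centre of its floor
- tray_red_mid (a point): red coaster tray, fixed, same shape as the yellow one; the point is the centre of its floor
- tray_white_mid (a point): white coaster tray, fixed, same shape as the yellow one; the point is the centre of its floor
- tray_spare_mid (a point): grey coaster tray, empty at the start, fixed, same shape as the yellow one; the point is the centre of its floor
- rack_mid (a point): dark blue rack full of small capped vials, loose, 52 x 124 x 37 mm, 0.25 kg, stands at the back right of the trays; a bystander that must stay where it is. The point is its centre, 18.5 mm above the bench; its y axis runs along the long side

How it is judged:
By the outcome, as a careful person would: the job done as asked, in the order asked, and still so for the second after the job is handed in, with the robot touching nothing.
It also fails if it takes over 109 s, if anything falls off the work surface, if the arm or the gripper's body presses on something with over 40 N, if the wrist force passes 120 N, or if a joint passes its speed limit or range.

### The arm

A 6-joint arm with a two-finger parallel gripper is mounted at the origin on a cart in front of the work surface, level with it; the furniture and walls round the work are solid. World frame = base frame: x ahead of the robot, y to its left, z up, the work surface at z = 0. Lengths are in mm, angles in rad, forces in N, time in s.
With the tool pointing down it reaches from about 425 to 925 mm from the base axis. Payload 12.5 kg.
Tool frame: the origin (TCP) lies between the finger pads; the fingertips stand 11 mm ahead of it and the grasp point (between the pads) lies 8 mm behind it (bot.tcp_to_tips is the distance from the TCP to the fingertips, in mm); z points along the fingers, y is the direction in which the jaws open and shut (so a half turn about z gives the same grasp; the last joint's range is limited). The gripper opens to 85 mm and grips with 20 to 120 N. Pads are 22 mm wide; open, the fingers measure 114 mm over their backs; the gripper's body (76 mm by 85 mm) begins 54 mm behind the grasp point. The pads swing forward as they close: fully open they stand 13 mm farther back than shut.
Start: joints at [1.083, 0.491, 1.559, -0, 1.092, -0.106], TCP at [232.853, 580.02, 242.327] pointing down, gripper open.
Joint ranges: [-3.1, 3.1], [-0.84, 2.19], [0.05, 2.79], [-1.13, 4.28], [0.06, 2.93], [-2.69, 2.69]. Speed limits (rad/s): [2.22, 2.22, 2.79, 3.14, 3.14, 3.14].

### API

Orientations are given as a rotation vector (axis times angle).
In Python, from station import readout, optics, order, bot gives the robot as it stands.
- The arm moves only by the shell command python3 -m handwheel 'ROWS'. ROWS is JSON, a list of rows, each an object with "gripper": the gripper's target within -1 to 1 (shut at 1, half-way at 0, fully open at -1); "dp": the shift along the tool's x, y, z in m, a list of three; "twist": the turn, a rotation vector about the tool's x, y, z in degrees, a list of three. A call has 1 to 8 rows; each row shifts and turns the commanded pose from where the row before left it, along the tool's axes as they then stand; what a row does not reach is not made up. A row lasts 1/12 s, in which the tool goes at most 41.7 mm and 7.16 degrees, less where a joint would pass 70% of its speed; a pose out of reach is approached as far as the arm can. A call with a gripper value outside its range is refused whole. The fingers move at their own pace and stop on an object; the grip force is fixed at half the most. Time passes only in rows, so rows that do not move let the fingers close. It gives the time, the measured TCP pose, the force and the opening at its end, in the units of the state.
- readout.read_state(): the state, without advancing time (a new reading comes with each control period).
- optics.read_camera(name): name is "scene" or "top" or "wrist"; returns (picture, depth): 480x640x3 uint8, blue, green, red; 480x640 float32, mm along the optical axis (not along the pixel's ray), 0 where there is no reading.
- optics.get_calibration(name): a dict with "mtx" (3x3 intrinsics, pixels), "eye" and "attitude" of the camera in the world. Camera axes: x right, y down, z forward; pixel columns grow to the right and rows downward; lengths in mm; the calibration is good to about 2 mm. The wrist camera is an equidistant fisheye: a pixel r from the principal point sees the ray r / f radians off the axis. A picture is of the moment at which its call begins: read the wrist's pose just before it. get_calibration takes no time and is no camera call; for the wrist camera it gives the pose at the moment of the call.
- order.hand_in(): hands the job in, once; it reports no verdict.
The state is a dict: "clock": time; "joints": joint angles; "dq": joint speeds; "effort": joint torques, N m; "position": TCP position; "tcp_rot": TCP orientation; "wrist_force": force on the tool from outside, world axes, zero at the start; "wrist_torque": the same for the moment, N m; "gripper_width": opening from 0.0 (shut) to 1.0 (fully open).
Only numpy, scipy, OpenCV 4.12 (cv2) and the standard library are available. Lean on these libraries where they do the work, as an engineer would, in place of code of your own. Each camera call takes 0.05 s, during which the arm holds its last target. There are 200 camera calls.

## Working session

There is one attempt and no reset: what is moved stays moved. The work goes in short steps, Python scripts to look and compute and a shell command to move; the robot and the scene stay as the last step left them, time stands still between calls to the robot, and variables do not carry over. Pictures are saved under pics/ and viewed, about 12 in all and at most 16, crops included, and the job is handed in when it is done.

```bash
mkdir -p pics; ls; python3 - <<'E'
from station import readout, optics, order, bot
import cv2, numpy as np
print(readout.read_state()); print([a for a in dir(bot) if a[0]!='_'])
for n in("scene","top"):
    im,d=optics.read_camera(n); cv2.imwrite(f"pics/{n}0.png",im); np.save(f"pics/{n}0.npy",d)
    c=optics.get_calibration(n); print(n,c)
print(optics.get_calibration("wrist"))
E
```

```text
pics
{'clock': 0.0, 'joints': array([ 1.08340615e+00,  4.91597621e-01,  1.55942726e+00,  3.11058559e-05,
        1.09168944e+00, -1.05580346e-01]), 'dq': array([ 0.00194292,  0.00233144, -0.00149952, -0.00163675,  0.00060101,
       -0.00028521]), 'effort': array([ 4.55615045e-04, -6.18432570e+01, -2.61597776e+01, -2.53097460e-05,
        3.95882351e-03, -1.85347844e-06]), 'position': array([232.74337294, 579.83458885, 241.71172342]), 'tcp_rot': array([-5.96064045e-01, -3.08416675e+00,  1.67218482e-03]), 'wrist_force': array([-0.45931896, -0.60561823,  0.52519617]), 'wrist_torque': array([ 0.00624239,  0.04679119, -0.01833497]), 'gripper_width': 0.9988430610536551}
['Unreachable', 'tcp_to_tips']
scene {'mtx': array([[493.18593414,   0.        , 318.47777998],
       [  0.        , 493.18593414, 231.34197938],
       [  0.        ,   0.        ,   1.        ]]), 'eye': array([   4.3530912 , -643.27960092,  682.66361473]), 'attitude': array([-2.05766624,  0.85270389, -0.40359586])}
top {'mtx': array([[623.25988742,   0.        , 329.12153299],
       [  0.        , 623.25988742, 238.49964511],
       [  0.        ,   0.        ,   1.        ]]), 'eye': array([ 511.26735401,  -17.24670761, 1094.34727921]), 'attitude': array([-2.23983195,  2.18479114, -0.08889671])}
{'mtx': array([[371.64829954,   0.        , 316.52733714],
       [  0.        , 371.64829954, 243.72177257],
       [  0.        ,   0.        ,   1.        ]]), 'eye': array([172.82253801, 604.4350145 , 373.03057468]), 'attitude': array([2.41531677, 1.63433473, 0.21357586])}
```

View pics/top0.png

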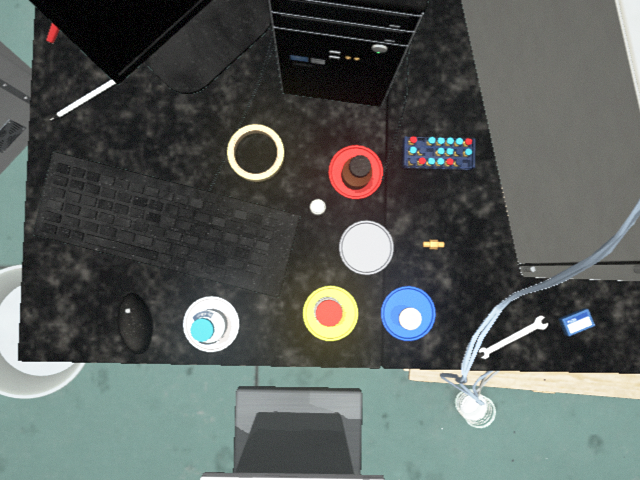

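View pics/scene0.png

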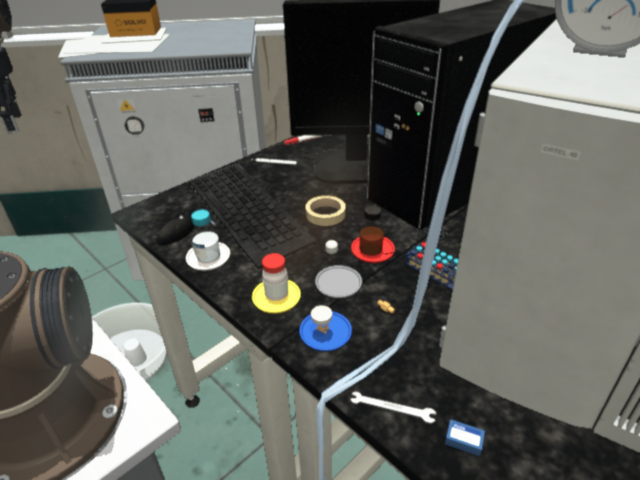

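Top view: clear bottle on white (211,324), red-capped on yellow (330,313), jar on blue (408,314), amber on red (356,172), grey spare empty (366,247). The rack is at (439,153), with a PC tower behind red and a cabinet and hose to the right.

```bash
cat > h.py <<'E'
import numpy as np, cv2
from scipy.spatial.transform import Rotation as R
from station import readout, optics, order, bot
def rays(c,px):
    px=np.atleast_2d(np.float64(px)); K=c['mtx']
    v=np.c_[(px[:,0]-K[0,2])/K[0,0],(px[:,1]-K[1,2])/K[1,1],np.ones(len(px))]
    return v@R.from_rotvec(c['attitude']).as_matrix().T
def plane(c,px,z):
    d=rays(c,px); return c['eye']+d*((z-c['eye'][2])/d[:,2])[:,None]
def points(c,depth):   # depth image to world
    v,u=np.mgrid[:480,:640]; d=rays(c,np.c_[u.ravel(),v.ravel()])
    return (c['eye']+d*depth.reshape(-1,1)).reshape(480,640,3)
def circ(P):
    A=np.c_[2*P,np.ones(len(P))]; s=np.linalg.lstsq(A,(P**2).sum(1),rcond=None)[0]
    return s[:2],np.sqrt(s[2]+s[:2]@s[:2])
E
python3 - <<'E'
from h import *
im=cv2.imread('pics/top0.png');c=optics.get_calibration('top');D=np.load('pics/top0.npy')
hsv=cv2.cvtColor(im,cv2.COLOR_BGR2HSV);H,S,V=cv2.split(hsv)
m={'yellow':((H>22)&(H<35)&(S>150)),'blue':((H>103)&(H<125)&(S>150)&(V>100)),'red':(((H<6)|(H>174))&(S>150)&(V>100)),'white':(S<40)&(V>150),'grey':(S<40)&(V>150)}
roi={'yellow':(330,313),'blue':(408,314),'red':(356,172),'white':(211,324),'grey':(366,247)}
for k,(x,y) in roi.items():
    M=np.zeros((480,640),np.uint8);M[y-36:y+36,x-36:x+36]=m[k][y-36:y+36,x-36:x+36]
    M=cv2.morphologyEx(M,cv2.MORPH_OPEN,np.ones((2,2)))
    cs=max(cv2.findContours(M,0,1)[0],key=cv2.contourArea)
    h=cv2.convexHull(cs)[:,0]
    P=plane(c,h,7)[:,:2]; ce,r=circ(P)
    e=np.abs(np.linalg.norm(P-ce,axis=1)-r); P=P[e<3]; ce,r=circ(P)
    print(k,ce.round(1),'diam',round(2*r,1),'reach',np.hypot(*ce).round())
W=points(c,D)
for n,(x,y),z in (('amber',(358,166),110),('clear',(202,329),115),('sample',(330,313),88),('jar',(410,319),51)):
    Z=W[y-20:y+20,x-20:x+20]; q=(abs(Z[...,2]-z)<5); 
    hull=cv2.convexHull(np.argwhere(q)[:,::-1].astype(np.int32)+[x-20,y-20])[:,0]
    ce,r=circ(plane(c,hull,z)[:,:2]); print(n,ce.round(1),'d',round(2*r,1),q.sum(),np.median(Z[q][:,2]))
# coarse height map
xs=np.arange(300,1000,50);ys=np.arange(400,-500,-50)
ok=D>0;p=W[ok]
print('x\\y',ys)
for x in xs: print(x,[int(np.max(p[(abs(p[:,0]-x)<25)&(abs(p[:,1]-y)<25),2],initial=-99)) for y in ys])
E
```

```text
Traceback (most recent call last):
ValueError: max() iterable argument is empty
```

```bash
python3 - <<'E'
import cv2
h=cv2.cvtColor(cv2.imread('pics/top0.png'),cv2.COLOR_BGR2HSV)
for p in((308,313),(384,310),(335,175),(190,330),(366,247),(342,247)):print(p,h[p[1],p[0]])
E
```

```text
(308, 313) [ 30  87 255]
(384, 310) [109 153 245]
(335, 175) [  1 157 254]
(190, 330) [ 92  54 250]
(366, 247) [105   2 240]
(342, 247) [108   6 211]
```

```bash
cat > m1.py <<'E'
from h import *
im=cv2.imread('pics/top0.png');c=optics.get_calibration('top');D=np.load('pics/top0.npy')
hsv=cv2.cvtColor(im,cv2.COLOR_BGR2HSV);H,S,V=cv2.split(hsv)
roi={'yellow':(330,313),'blue':(408,314),'red':(356,172),'white':(211,324),'grey':(366,247)}
for k,(x,y) in roi.items():
    M=np.zeros((480,640),np.uint8);M[y-36:y+36,x-36:x+36]=(V>120)[y-36:y+36,x-36:x+36]
    M=cv2.morphologyEx(M,cv2.MORPH_OPEN,np.ones((3,3)))
    cs=max(cv2.findContours(M,0,1)[0],key=cv2.contourArea)
    h=cv2.convexHull(cs)[:,0]
    P=plane(c,h,7)[:,:2]; ce,r=circ(P)
    e=np.abs(np.linalg.norm(P-ce,axis=1)-r); P=P[e<3]; ce,r=circ(P)
    print(k,ce.round(1),'diam',round(2*r,1),'reach',np.hypot(*ce).round(),len(P))
W=points(c,D)
for n,(x,y),z in (('amber',(358,166),110),('clear',(202,329),115),('sample',(330,313),88),('jar',(410,319),51)):
    Z=W[y-20:y+20,x-20:x+20]; q=(abs(Z[...,2]-z)<5); 
    hull=cv2.convexHull(np.argwhere(q)[:,::-1].astype(np.int32)+[x-20,y-20])[:,0]
    ce,r=circ(plane(c,hull,z)[:,:2]); print(n,ce.round(1),'d',round(2*r,1),q.sum(),np.median(Z[q][:,2]).round(1))
xs=np.arange(300,1000,50);ys=np.arange(400,-400,-50)
p=W[D>0]
print('x\\y',ys)
for x in xs: print(x,[int(np.max(p[(abs(p[:,0]-x)<25)&(abs(p[:,1]-y)<25),2],initial=-99)) for y in ys])
E
python3 m1.py
```

```text
yellow [434.8 -56.4] diam 96.9 reach 438.0 31
blue [ 437.6 -192. ] diam 96.3 reach 478.0 29
red [683.4 -94.9] diam 96.5 reach 690.0 31
white [411.9 149.2] diam 97.0 reach 438.0 34
grey [ 550.7 -116.6] diam 95.5 reach 563.0 35
amber [677.2 -95.2] d 34.8 364 108.3
clear [412.  146.1] d 36.0 422 114.0
sample [440.5 -51.5] d 42.4 542 86.7
jar [ 431.9 -189.1] d 36.5 371 49.7
x\y [ 400  350  300  250  200  150  100   50    0  -50 -100 -150 -200 -250
 -300 -350]
300 [-99, -99, -99, -99, -99, -99, -99, -99, -99, -99, -99, -99, -99, -99, 0, -99]
350 [4, 5, 25, 27, 6, 10, 10, 3, 4, 5, 4, 5, 4, 5, 21, 7]
400 [5, 6, 36, 38, 11, 119, 52, 5, 9, 90, 8, 51, 54, 8, 44, 42]
450 [5, 4, 35, 31, 9, 116, 50, 15, 9, 91, 11, 51, 54, 9, 50, 114]
500 [5, 6, 13, 20, 22, 23, 23, 23, 15, 9, 8, 9, 8, 4, 5, 375]
550 [21, 23, 24, 24, 26, 25, 26, 27, 21, 10, 8, 11, 14, 17, 5, 488]
600 [25, 26, 26, 27, 30, 29, 29, 29, 23, 24, 9, 9, 3, 4, 4, 497]
650 [29, 28, 28, 28, 28, 24, 28, 27, 21, 51, 113, 19, 4, 4, 5, 476]
700 [26, 25, 22, 6, 4, 26, 28, 29, 4, 50, 112, 25, 40, 41, 39, 489]
750 [10, 4, 4, 6, 5, 5, 28, 28, 5, 4, 9, 12, 40, 40, 39, 491]
800 [11, 12, 425, 386, 15, 11, 11, 398, 416, 426, 429, 428, 8, 5, 488, 491]
850 [4, 9, 11, 354, 272, 15, 9, 10, -99, -99, -99, 5, 7, 5, 404, -99]
900 [4, -99, -99, 15, 245, 166, 15, 9, -99, -99, -99, 0, 7, 3, 287, -99]
950 [-99, -99, -99, -99, 16, 135, 17, 14, -99, -99, -99, -99, 3, 4, 175, -99]
```

```bash
cat > st.py <<'E'
# usage: st.py X Y Z -> yaw error and tool-frame shift to target
import sys; from h import *
s=readout.read_state(); M=R.from_rotvec(s['tcp_rot']).as_matrix()
print('t',round(s['clock'],2),'pos',s['position'].round(1),'yaw x',np.degrees(np.arctan2(M[1,0],M[0,0])).round(2),'tilt',M[2,:2].round(4),'w',round(s['gripper_width'],3),'F',s['wrist_force'].round(1))
if len(sys.argv)>3: print('dp mm',(M.T@(np.float64(sys.argv[1:4])-s['position'])).round(1))
E
python3 -m handwheel '[{"gripper":-1,"dp":[0,0,0],"twist":[0,0,-5.5]},{"gripper":-1,"dp":[0,0,0],"twist":[0,0,-5.5]},{"gripper":-1,"dp":[0,0,0],"twist":[0,0,-5.5]},{"gripper":-1,"dp":[0,0,0],"twist":[0,0,-5.4]}]'
python3 st.py 440.5 -51.5 150
```

```text
clock: 0.43
position: [232.8, 579.9, 241.9]
tcp_rot: [0.008, -3.141, 0.001]
wrist_force: [-0.3, 0.5, 0.1]
gripper_width: 1.004
t 0.43 pos [232.8 579.9 241.9] yaw x -179.7 tilt [ 0.0003 -0.0005] w 1.004 F [-0.3  0.5  0.1]
dp mm [-204.4 -632.4   92.2]
```

```bash

python3 -m handwheel '[{"gripper":-1,"dp":[-0.036,-0.02,0],"twist":[0,0,0.3]},{"gripper":-1,"dp":[-0.036,-0.02,0],"twist":[0,0,0]},{"gripper":-1,"dp":[-0.036,-0.02,0],"twist":[0,0,0]},{"gripper":-1,"dp":[-0.036,-0.02,0],"twist":[0,0,0]},{"gripper":-1,"dp":[-0.036,-0.02,0],"twist":[0,0,0]},{"gripper":-1,"dp":[-0.036,-0.02,0],"twist":[0,0,0]},{"gripper":-1,"dp":[0,-0.04,0.007],"twist":[0,0,0]},{"gripper":-1,"dp":[0,-0.04,0.007],"twist":[0,0,0]}]'
python3 -m handwheel '[{"gripper":-1,"dp":[0,-0.04,0.007],"twist":[0,0,0]},{"gripper":-1,"dp":[0,-0.04,0.007],"twist":[0,0,0]},{"gripper":-1,"dp":[0,-0.04,0.007],"twist":[0,0,0]},{"gripper":-1,"dp":[0,-0.04,0.007],"twist":[0,0,0]},{"gripper":-1,"dp":[0,-0.04,0.007],"twist":[0,0,0]},{"gripper":-1,"dp":[0,-0.04,0.007],"twist":[0,0,0]},{"gripper":-1,"dp":[0,-0.04,0.007],"twist":[0,0,0]},{"gripper":-1,"dp":[0,-0.03,0.007],"twist":[0,0,0]}]'
python3 st.py 440.5 -51.5 40
```

```text
clock: 1.1
position: [449.3, 377.6, 227.2]
tcp_rot: [-0.009, -3.141, 0.0]
wrist_force: [0.8, -0.1, -1.1]
gripper_width: 1.001
clock: 1.77
position: [446.0, 66.8, 172.0]
tcp_rot: [-0.008, -3.141, 0.0]
wrist_force: [1.3, -0.0, -0.5]
gripper_width: 1.0
t 1.77 pos [446.   66.8 172. ] yaw x 179.69 tilt [ 0.0002 -0.0001] w 1.0 F [ 1.3 -0.  -0.5]
dp mm [   4.8 -118.3  132. ]
```

```bash

python3 -m handwheel '[{"gripper":-1,"dp":[0.002,-0.04,0],"twist":[0,0,-0.3]},{"gripper":-1,"dp":[0.002,-0.04,0],"twist":[0,0,0]},{"gripper":-1,"dp":[0.001,-0.038,0],"twist":[0,0,0]},{"gripper":-1,"dp":[0,0,0.03],"twist":[0,0,0]},{"gripper":-1,"dp":[0,0,0],"twist":[0,0,0]},{"gripper":-1,"dp":[0,0,0],"twist":[0,0,0]}]'
python3 - <<'E'
from h import *
import time
c=optics.get_calibration('wrist');im,d=optics.read_camera('wrist');cv2.imwrite('pics/w1.png',im)
E
python3 st.py 440.5 -51.5 40
```

```text
clock: 2.27
position: [440.6, -48.7, 141.7]
tcp_rot: [-0.001, -3.138, -0.002]
wrist_force: [-0.5, 1.3, 0.5]
gripper_width: 1.002
t 2.32 pos [441.1 -48.3 142.5] yaw x -179.95 tilt [0.0015 0.0006] w 0.998 F [-0.3  1.2  0.6]
dp mm [  0.5  -3.3 102.5]
```

View pics/w1.png

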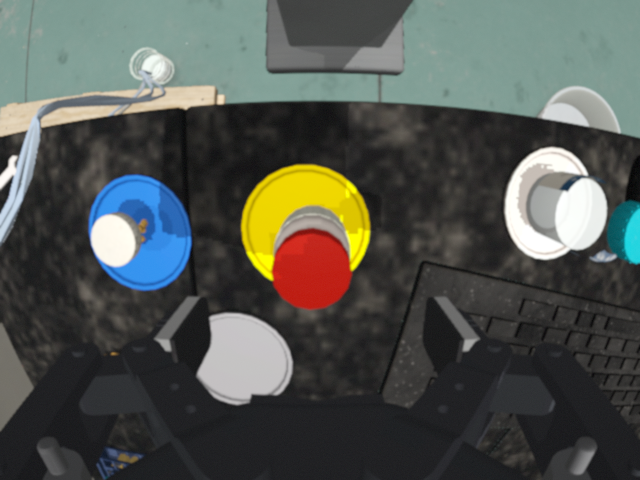

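The wrist view has the red cap (312,268) centred between the fingers (185/450), with nothing in the way, so I'm descending and gripping.

```bash

python3 -m handwheel '[{"gripper":-1,"dp":[0,-0.002,0.03],"twist":[0,0,0]},{"gripper":-1,"dp":[0,-0.001,0.03],"twist":[0,0,0]},{"gripper":-1,"dp":[0,0,0.03],"twist":[0,0,0]},{"gripper":-1,"dp":[0,0,0.012],"twist":[0,0,0]},{"gripper":-1,"dp":[0,0,0],"twist":[0,0,0]}]'
python3 -m handwheel '[{"gripper":1,"dp":[0,0,0],"twist":[0,0,0]},{"gripper":1,"dp":[0,0,0],"twist":[0,0,0]},{"gripper":1,"dp":[0,0,0],"twist":[0,0,0]},{"gripper":1,"dp":[0,0,0],"twist":[0,0,0]},{"gripper":1,"dp":[0,0,0],"twist":[0,0,0]},{"gripper":1,"dp":[0,0,0],"twist":[0,0,0]}]'
python3 st.py 440.5 -51.5 40
```

```text
clock: 2.73
position: [441.0, -50.4, 39.0]
tcp_rot: [0.004, -3.138, -0.002]
wrist_force: [-0.3, -0.0, -0.0]
gripper_width: 1.002
clock: 3.23
position: [442.0, -51.7, 42.0]
tcp_rot: [-0.001, 3.139, -0.001]
wrist_force: [-0.6, 4.7, 15.0]
gripper_width: 0.544
t 3.23 pos [442.  -51.7  42. ] yaw x -179.96 tilt [-0.0029 -0.0006] w 0.544 F [-0.6  4.7 15. ]
dp mm [1.5 0.2 2. ]
```

```bash

python3 -m handwheel '[{"gripper":1,"dp":[0,0,0],"twist":[0,0,0]},{"gripper":1,"dp":[0,0,-0.02],"twist":[0,0,0]},{"gripper":1,"dp":[0,0,-0.03],"twist":[0,0,0]},{"gripper":1,"dp":[-0.028,-0.016,0],"twist":[0,0,0]},{"gripper":1,"dp":[-0.028,-0.016,0],"twist":[0,0,0]},{"gripper":1,"dp":[-0.028,-0.016,0],"twist":[0,0,0]},{"gripper":1,"dp":[-0.026,-0.016,0],"twist":[0,0,0]},{"gripper":1,"dp":[0,0,0],"twist":[0,0,0]}]'
python3 st.py 551.5 -116.6 41.5
```

```text
clock: 3.9
position: [555.9, -118.5, 91.8]
tcp_rot: [0.001, 3.136, -0.003]
wrist_force: [-2.0, 0.9, -1.3]
gripper_width: 0.544
t 3.9 pos [ 555.9 -118.5   91.8] yaw x 179.96 tilt [-0.0059 -0.002 ] w 0.544 F [-2.   0.9 -1.3]
dp mm [ 4.7  2.  50.2]
```

```bash

python3 -m handwheel '[{"gripper":1,"dp":[0.002,0,0.03],"twist":[0,0,0]},{"gripper":1,"dp":[0,0,0.01],"twist":[0,0,0]},{"gripper":1,"dp":[0,0,0],"twist":[0,0,0]},{"gripper":1,"dp":[0,0,0],"twist":[0,0,0]}]'
python3 st.py 551.5 -116.6 41.5
```

```text
clock: 4.23
position: [549.1, -115.5, 50.6]
tcp_rot: [0.001, -3.141, -0.001]
wrist_force: [-0.7, -0.3, -0.3]
gripper_width: 0.548
t 4.23 pos [ 549.1 -115.5   50.6] yaw x -179.97 tilt [0.001  0.0005] w 0.548 F [-0.7 -0.3 -0.3]
dp mm [-2.4 -1.1  9.1]
```

```bash

python3 -m handwheel '[{"gripper":1,"dp":[-0.002,-0.001,0.005],"twist":[0,0,0]},{"gripper":1,"dp":[0,0,0.003],"twist":[0,0,0]},{"gripper":1,"dp":[0,0,0],"twist":[0,0,0]},{"gripper":1,"dp":[0,0,0],"twist":[0,0,0]}]'
python3 st.py 551.5 -116.6 41.5
```

```text
clock: 4.57
position: [551.5, -116.7, 42.6]
tcp_rot: [-0.001, 3.141, 0.0]
wrist_force: [0.3, -0.2, -1.6]
gripper_width: 0.544
t 4.57 pos [ 551.5 -116.7   42.6] yaw x -179.97 tilt [-0.0003  0.    ] w 0.544 F [ 0.3 -0.2 -1.6]
dp mm [-0.   0.1  1.1]
```

```bash

python3 -m handwheel '[{"gripper":1,"dp":[0,0,0.001],"twist":[0,0,0]},{"gripper":1,"dp":[0,0,0],"twist":[0,0,0]},{"gripper":-1,"dp":[0,0,0],"twist":[0,0,0]},{"gripper":-1,"dp":[0,0,0],"twist":[0,0,0]},{"gripper":-1,"dp":[0,0,0],"twist":[0,0,0]},{"gripper":-1,"dp":[0,0,0],"twist":[0,0,0]},{"gripper":-1,"dp":[0,0,0],"twist":[0,0,0]}]'
python3 -m handwheel '[{"gripper":-1,"dp":[0,0,-0.02],"twist":[0,0,0]},{"gripper":-1,"dp":[0,0,-0.035],"twist":[0,0,0]},{"gripper":-1,"dp":[0,0,-0.035],"twist":[0,0,0]},{"gripper":-1,"dp":[-0.02,0,-0.03],"twist":[0,0,0]},{"gripper":-1,"dp":[-0.036,0.006,0],"twist":[0,0,0]},{"gripper":-1,"dp":[-0.036,0.006,0],"twist":[0,0,0]},{"gripper":-1,"dp":[-0.034,0.009,0],"twist":[0,0,0]},{"gripper":-1,"dp":[0,0,0],"twist":[0,0,0]}]'
python3 - <<'E'
from h import *
im,d=optics.read_camera('wrist');cv2.imwrite('pics/w2.png',im)
E
python3 st.py 677.2 -95.2 60
```

```text
clock: 5.15
position: [551.4, -116.8, 41.2]
tcp_rot: [-0.001, 3.142, 0.0]
wrist_force: [0.1, -0.6, 0.1]
gripper_width: 1.001
clock: 5.82
position: [681.8, -94.3, 161.1]
tcp_rot: [-0.003, 3.138, -0.0]
wrist_force: [0.8, 0.5, -1.5]
gripper_width: 1.0
t 5.87 pos [679.1 -94.8 160.4] yaw x -179.89 tilt [-0.0003  0.0001] w 1.0 F [-1.5  0.2 -0.8]
dp mm [  2.   -0.4 100.4]
```

View pics/w2.png

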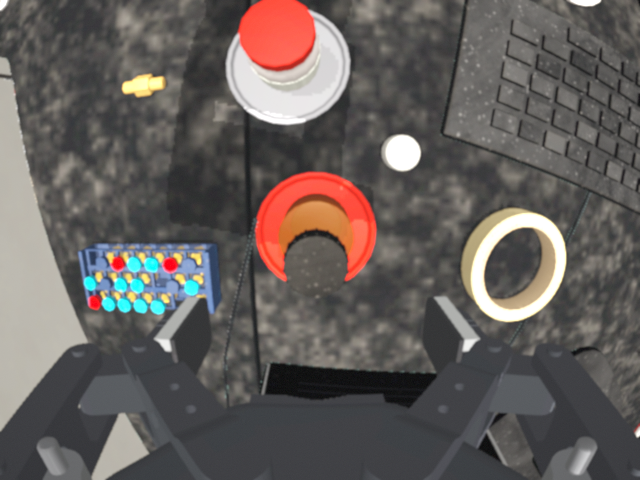

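Sample stands centred on the grey tray (280,65). Amber is between the jaws, cap at (316,265), and the rack is clear of the fingers' height. Descending.

```bash

python3 -m handwheel '[{"gripper":-1,"dp":[0.002,0,0.03],"twist":[0,0,0]},{"gripper":-1,"dp":[0,0,0.03],"twist":[0,0,0]},{"gripper":-1,"dp":[0,0,0.03],"twist":[0,0,0]},{"gripper":-1,"dp":[0,0,0.01],"twist":[0,0,0]},{"gripper":-1,"dp":[0,0,0],"twist":[0,0,0]}]'
python3 -m handwheel '[{"gripper":1,"dp":[0,0,0],"twist":[0,0,0]},{"gripper":1,"dp":[0,0,0],"twist":[0,0,0]},{"gripper":1,"dp":[0,0,0],"twist":[0,0,0]},{"gripper":1,"dp":[0,0,0],"twist":[0,0,0]},{"gripper":1,"dp":[0,0,0],"twist":[0,0,0]},{"gripper":1,"dp":[0,0,0],"twist":[0,0,0]},{"gripper":1,"dp":[0,0,0],"twist":[0,0,0]}]'
python3 st.py 677.2 -95.2 60
```

```text
clock: 6.28
position: [673.6, -95.7, 58.8]
tcp_rot: [0.0, -3.137, -0.002]
wrist_force: [-0.8, 0.3, 0.1]
gripper_width: 1.001
clock: 6.87
position: [676.2, -95.8, 63.6]
tcp_rot: [-0.001, 3.138, -0.001]
wrist_force: [-0.5, 0.3, 6.6]
gripper_width: 0.643
t 6.87 pos [676.2 -95.8  63.6] yaw x -179.97 tilt [-0.0031 -0.0007] w 0.643 F [-0.5  0.3  6.6]
dp mm [-1.   0.6  3.6]
```

```bash

python3 -m handwheel '[{"gripper":1,"dp":[0,0,-0.015],"twist":[0,0,0]},{"gripper":1,"dp":[0,0,-0.03],"twist":[0,0,0]},{"gripper":1,"dp":[0,0,-0.035],"twist":[0,0,0]},{"gripper":1,"dp":[0,0,-0.03],"twist":[0,0,0]},{"gripper":1,"dp":[0.02,0.003,0],"twist":[0,0,0]},{"gripper":1,"dp":[0.038,0.006,0],"twist":[0,0,0]},{"gripper":1,"dp":[0.038,0.006,0],"twist":[0,0,0]},{"gripper":1,"dp":[0.038,0.006,0],"twist":[0,0,0]}]'
python3 -m handwheel '[{"gripper":1,"dp":[0.038,0.006,0],"twist":[0,0,0]},{"gripper":1,"dp":[0.038,0.006,0],"twist":[0,0,0]},{"gripper":1,"dp":[0.032,0.006,0],"twist":[0,0,0]},{"gripper":1,"dp":[0,0,0.02],"twist":[0,0,0]},{"gripper":1,"dp":[0,0,0.03],"twist":[0,0,0]},{"gripper":1,"dp":[0,0,0],"twist":[0,0,0]},{"gripper":1,"dp":[0,0,0],"twist":[0,0,0]}]'
python3 st.py 434 -56.4 62.5
```

```text
clock: 7.53
position: [539.6, -74.4, 172.1]
tcp_rot: [-0.001, 3.14, -0.0]
wrist_force: [0.5, -1.3, -1.3]
gripper_width: 0.645
clock: 8.12
position: [433.2, -56.8, 121.5]
tcp_rot: [0.001, -3.14, -0.001]
wrist_force: [0.6, -0.6, -1.8]
gripper_width: 0.641
t 8.12 pos [433.2 -56.8 121.5] yaw x -179.98 tilt [0.0015 0.0005] w 0.641 F [ 0.6 -0.6 -1.8]
dp mm [-0.9  0.4 59. ]
```

```bash

python3 -m handwheel '[{"gripper":1,"dp":[0,0,0.025],"twist":[0,0,0]},{"gripper":1,"dp":[-0.001,0,0.02],"twist":[0,0,0]},{"gripper":1,"dp":[0,0,0.01],"twist":[0,0,0]},{"gripper":1,"dp":[0,0,0],"twist":[0,0,0]},{"gripper":1,"dp":[0,0,0],"twist":[0,0,0]},{"gripper":1,"dp":[0,0,0],"twist":[0,0,0]}]'
python3 st.py 434 -56.4 62.5
```

```text
clock: 8.62
position: [435.1, -57.0, 67.6]
tcp_rot: [-0.001, 3.14, -0.001]
wrist_force: [-0.1, -0.8, -0.5]
gripper_width: 0.64
t 8.62 pos [435.1 -57.   67.6] yaw x -179.96 tilt [-0.0018 -0.0004] w 0.64 F [-0.1 -0.8 -0.5]
dp mm [1.1 0.6 5.1]
```

```bash

python3 -m handwheel '[{"gripper":1,"dp":[0.001,0,0.002],"twist":[0,0,0]},{"gripper":1,"dp":[0,0,0.002],"twist":[0,0,0]},{"gripper":1,"dp":[0,0,0],"twist":[0,0,0]},{"gripper":1,"dp":[0,0,0],"twist":[0,0,0]}]'
python3 st.py 434 -56.4 62.5
```

```text
clock: 8.95
position: [433.8, -56.8, 63.5]
tcp_rot: [-0.001, 3.14, -0.001]
wrist_force: [-2.3, 1.4, 15.0]
gripper_width: 0.647
t 8.95 pos [433.8 -56.8  63.5] yaw x -179.97 tilt [-0.002  -0.0005] w 0.647 F [-2.3  1.4 15. ]
dp mm [-0.2  0.4  1. ]
```

```bash

python3 -m handwheel '[{"gripper":1,"dp":[0,0,-0.001],"twist":[0,0,0]},{"gripper":-1,"dp":[0,0,0],"twist":[0,0,0]},{"gripper":-1,"dp":[0,0,0],"twist":[0,0,0]},{"gripper":-1,"dp":[0,0,0],"twist":[0,0,0]},{"gripper":-1,"dp":[0,0,0],"twist":[0,0,0]},{"gripper":-1,"dp":[0,0,0],"twist":[0,0,0]}]'
python3 -m handwheel '[{"gripper":-1,"dp":[0,0,-0.02],"twist":[0,0,0]},{"gripper":-1,"dp":[0,0,-0.035],"twist":[0,0,0]},{"gripper":-1,"dp":[0,0,-0.035],"twist":[0,0,0]},{"gripper":-1,"dp":[-0.03,-0.015,0],"twist":[0,0,0]},{"gripper":-1,"dp":[-0.03,-0.015,0],"twist":[0,0,0]},{"gripper":-1,"dp":[-0.03,-0.015,0],"twist":[0,0,0]},{"gripper":-1,"dp":[-0.028,-0.015,0],"twist":[0,0,0]},{"gripper":-1,"dp":[0,0,0.02],"twist":[0,0,0]}]'
python3 -m handwheel '[{"gripper":-1,"dp":[0,0,0],"twist":[0,0,0]},{"gripper":-1,"dp":[0,0,0],"twist":[0,0,0]}]'
python3 st.py 551.5 -116.6 40
python3 - <<'E'
from h import *
im,d=optics.read_camera('wrist');cv2.imwrite('pics/w3.png',im)
E
```

```text
clock: 9.45
position: [433.4, -56.8, 63.2]
tcp_rot: [0.001, -3.142, -0.0]
wrist_force: [-0.1, -0.6, 0.7]
gripper_width: 0.999
clock: 10.12
position: [557.1, -119.7, 135.7]
tcp_rot: [0.001, 3.133, -0.005]
wrist_force: [-0.3, -0.1, 0.6]
gripper_width: 1.001
clock: 10.28
position: [550.3, -116.4, 132.4]
tcp_rot: [0.0, -3.138, -0.002]
wrist_force: [0.4, 0.8, 0.6]
gripper_width: 1.001
t 10.28 pos [ 550.3 -116.4  132.4] yaw x -179.98 tilt [0.0031 0.0012] w 1.001 F [0.4 0.8 0.6]
dp mm [-1.4 -0.3 92.3]
```

View pics/w3.png

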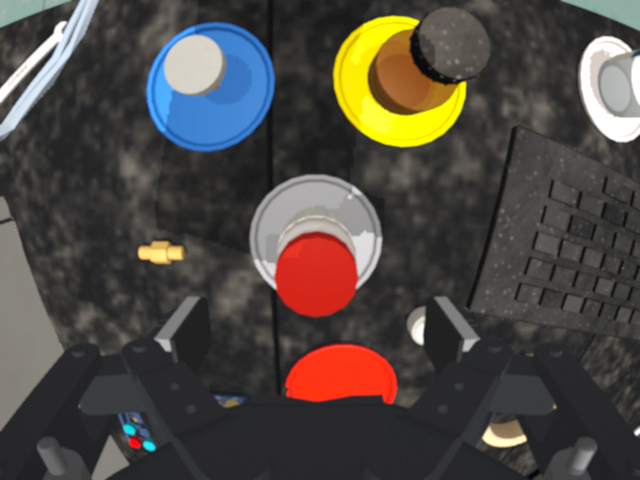

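Amber is upright on yellow (410,75) and the red cap (316,273) is centred between the fingers. Gripping it for red.

```bash

python3 -m handwheel '[{"gripper":-1,"dp":[0,0,0.03],"twist":[0,0,0]},{"gripper":-1,"dp":[0,0,0.03],"twist":[0,0,0]},{"gripper":-1,"dp":[0,0,0.03],"twist":[0,0,0]},{"gripper":-1,"dp":[0,0,0.001],"twist":[0,0,0]},{"gripper":-1,"dp":[0,0,0],"twist":[0,0,0]}]'
python3 -m handwheel '[{"gripper":1,"dp":[0,0,0],"twist":[0,0,0]},{"gripper":1,"dp":[0,0,0],"twist":[0,0,0]},{"gripper":1,"dp":[0,0,0],"twist":[0,0,0]},{"gripper":1,"dp":[0,0,0],"twist":[0,0,0]},{"gripper":1,"dp":[0,0,0],"twist":[0,0,0]},{"gripper":1,"dp":[0,0,0],"twist":[0,0,0]},{"gripper":1,"dp":[0,0,0],"twist":[0,0,0]}]'
python3 -m handwheel '[{"gripper":1,"dp":[0,0,-0.02],"twist":[0,0,0]},{"gripper":1,"dp":[0,0,-0.03],"twist":[0,0,0]},{"gripper":1,"dp":[-0.036,0.006,0],"twist":[0,0,0]},{"gripper":1,"dp":[-0.036,0.006,0],"twist":[0,0,0]},{"gripper":1,"dp":[-0.034,0.005,0],"twist":[0,0,0]},{"gripper":1,"dp":[-0.026,0.004,0],"twist":[0,0,0]},{"gripper":1,"dp":[0,0,0],"twist":[0,0,0]},{"gripper":1,"dp":[0,0,0],"twist":[0,0,0]}]'
python3 st.py 684 -94.9 41.5
```

```text
clock: 10.75
position: [550.7, -116.3, 42.4]
tcp_rot: [0.001, -3.139, -0.001]
wrist_force: [0.7, -0.5, 0.0]
gripper_width: 0.996
clock: 11.33
position: [552.0, -116.9, 44.4]
tcp_rot: [-0.001, 3.139, -0.001]
wrist_force: [-2.6, 2.4, 13.7]
gripper_width: 0.539
clock: 12.0
position: [683.8, -95.2, 92.5]
tcp_rot: [-0.002, 3.141, -0.0]
wrist_force: [-0.1, -0.5, -1.5]
gripper_width: 0.54
t 12.0 pos [683.8 -95.2  92.5] yaw x -179.92 tilt [-0.0004 -0.    ] w 0.54 F [-0.1 -0.5 -1.5]
dp mm [-0.1  0.3 51. ]
```

```bash

python3 -m handwheel '[{"gripper":1,"dp":[0,0,0.025],"twist":[0,0,0]},{"gripper":1,"dp":[0,0,0.015],"twist":[0,0,0]},{"gripper":1,"dp":[0,0,0.005],"twist":[0,0,0]},{"gripper":1,"dp":[0,0,0],"twist":[0,0,0]},{"gripper":1,"dp":[0,0,0],"twist":[0,0,0]},{"gripper":1,"dp":[0,0,0.002],"twist":[0,0,0]},{"gripper":1,"dp":[0,0,0],"twist":[0,0,0]},{"gripper":1,"dp":[0,0,0],"twist":[0,0,0]}]'
python3 st.py 684 -94.9 41.5
```

```text
clock: 12.67
position: [683.6, -95.8, 46.1]
tcp_rot: [-0.001, 3.141, -0.0]
wrist_force: [0.3, -0.5, -1.7]
gripper_width: 0.542
t 12.67 pos [683.6 -95.8  46.1] yaw x -179.98 tilt [-0.001  -0.0002] w 0.542 F [ 0.3 -0.5 -1.7]
dp mm [-0.4  0.9  4.6]
```

```bash

python3 -m handwheel '[{"gripper":1,"dp":[0,0,0.002],"twist":[0,0,0]},{"gripper":1,"dp":[0,0,0.001],"twist":[0,0,0]},{"gripper":1,"dp":[0,0,0],"twist":[0,0,0]}]'
python3 -m handwheel '[{"gripper":-1,"dp":[0,0,0],"twist":[0,0,0]},{"gripper":-1,"dp":[0,0,0],"twist":[0,0,0]},{"gripper":-1,"dp":[0,0,0],"twist":[0,0,0]},{"gripper":-1,"dp":[0,0,0],"twist":[0,0,0]},{"gripper":-1,"dp":[0,0,0],"twist":[0,0,0]},{"gripper":-1,"dp":[0,0,-0.02],"twist":[0,0,0]},{"gripper":-1,"dp":[0,0,-0.035],"twist":[0,0,0]},{"gripper":-1,"dp":[0,0,-0.035],"twist":[0,0,0]}]'
python3 -m handwheel '[{"gripper":-1,"dp":[0.036,-0.014,0],"twist":[0,0,0]},{"gripper":-1,"dp":[0.036,-0.014,0],"twist":[0,0,0]},{"gripper":-1,"dp":[0.036,-0.014,0],"twist":[0,0,0]},{"gripper":-1,"dp":[0.036,-0.014,0],"twist":[0,0,0]},{"gripper":-1,"dp":[0.036,-0.014,0],"twist":[0,0,0]},{"gripper":-1,"dp":[0.036,-0.013,0],"twist":[0,0,0]},{"gripper":-1,"dp":[0.036,-0.011,0.02],"twist":[0,0,0]},{"gripper":-1,"dp":[0,0,0],"twist":[0,0,0]}]'
python3 -m handwheel '[{"gripper":-1,"dp":[0,0,0],"twist":[0,0,0]}]'
python3 st.py 431.9 -189.1 22
python3 - <<'E'
from h import *
im,d=optics.read_camera('wrist');cv2.imwrite('pics/w4.png',im)
E
```

```text
clock: 12.92
position: [683.9, -95.8, 44.5]
tcp_rot: [-0.001, 3.14, -0.001]
wrist_force: [-5.1, 0.8, 14.9]
gripper_width: 0.54
clock: 13.58
position: [682.8, -95.6, 132.1]
tcp_rot: [0.001, -3.139, -0.001]
wrist_force: [-0.0, 1.1, 0.4]
gripper_width: 1.002
clock: 14.25
position: [426.4, -189.4, 111.0]
tcp_rot: [-0.003, -3.136, -0.005]
wrist_force: [0.4, 0.6, -0.9]
gripper_width: 1.003
clock: 14.33
position: [430.9, -190.0, 112.5]
tcp_rot: [-0.003, -3.14, -0.001]
wrist_force: [0.4, -1.1, 0.7]
gripper_width: 1.003
t 14.33 pos [ 430.9 -190.   112.5] yaw x 179.89 tilt [0.0012 0.0008] w 1.003 F [ 0.4 -1.1  0.7]
dp mm [-1.1  0.8 90.5]
```

View pics/w4.png

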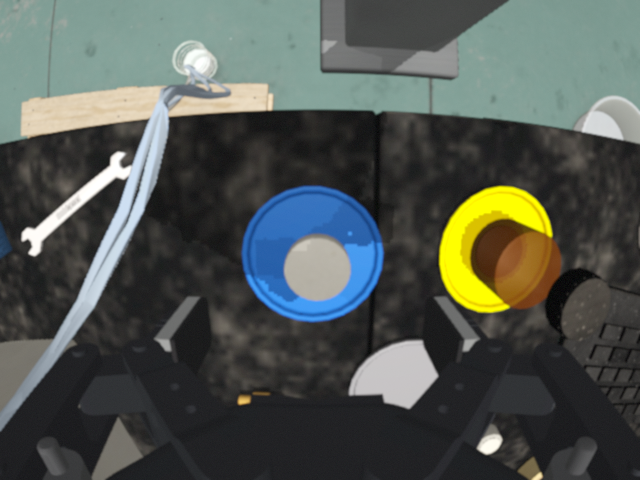

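Jar lid (317,268) is centred between the fingers, with the hose well outside the left finger. Gripping the jar and taking it to grey.

```bash

python3 -m handwheel '[{"gripper":-1,"dp":[-0.001,0.001,0.03],"twist":[0,0,0]},{"gripper":-1,"dp":[0,0,0.03],"twist":[0,0,0]},{"gripper":-1,"dp":[0,0,0.02],"twist":[0,0,0]},{"gripper":-1,"dp":[0,0,0.008],"twist":[0,0,0]},{"gripper":-1,"dp":[0,0,0],"twist":[0,0,0]},{"gripper":-1,"dp":[0,0,0],"twist":[0,0,0]}]'
python3 -m handwheel '[{"gripper":1,"dp":[0,0,0],"twist":[0,0,0]},{"gripper":1,"dp":[0,0,0],"twist":[0,0,0]},{"gripper":1,"dp":[0,0,0],"twist":[0,0,0]},{"gripper":1,"dp":[0,0,0],"twist":[0,0,0]},{"gripper":1,"dp":[0,0,0],"twist":[0,0,0]},{"gripper":1,"dp":[0,0,0],"twist":[0,0,0]},{"gripper":1,"dp":[0,0,0],"twist":[0,0,0]},{"gripper":1,"dp":[0,0,0],"twist":[0,0,0]}]'
python3 st.py 431.9 -189.1 22
```

```text
clock: 14.88
position: [434.0, -188.5, 25.0]
tcp_rot: [-0.002, 3.141, -0.0]
wrist_force: [-0.6, 0.5, 0.1]
gripper_width: 0.995
clock: 15.55
position: [433.6, -188.9, 25.5]
tcp_rot: [-0.001, 3.14, -0.001]
wrist_force: [-0.1, -1.0, 8.5]
gripper_width: 0.41
t 15.55 pos [ 433.6 -188.9   25.5] yaw x -179.98 tilt [-0.0014 -0.0008] w 0.41 F [-0.1 -1.   8.5]
dp mm [ 1.7 -0.2  3.5]
```

```bash

python3 -m handwheel '[{"gripper":1,"dp":[0,0,-0.02],"twist":[0,0,0]},{"gripper":1,"dp":[0,0,-0.025],"twist":[0,0,0]},{"gripper":1,"dp":[-0.03,0.018,0],"twist":[0,0,0]},{"gripper":1,"dp":[-0.03,0.018,0],"twist":[0,0,0]},{"gripper":1,"dp":[-0.03,0.018,0],"twist":[0,0,0]},{"gripper":1,"dp":[-0.028,0.018,0],"twist":[0,0,0]},{"gripper":1,"dp":[0,0,0.01],"twist":[0,0,0]},{"gripper":1,"dp":[0,0,0.02],"twist":[0,0,0]}]'
python3 -m handwheel '[{"gripper":1,"dp":[0,0,0.01],"twist":[0,0,0]},{"gripper":1,"dp":[0,0,0],"twist":[0,0,0]},{"gripper":1,"dp":[0,0,0],"twist":[0,0,0]}]'
python3 st.py 552.4 -116.4 25.5
```

```text
clock: 16.22
position: [553.3, -115.6, 41.1]
tcp_rot: [-0.005, 3.137, -0.002]
wrist_force: [-0.3, -0.2, -1.5]
gripper_width: 0.413
clock: 16.47
position: [550.7, -116.7, 29.5]
tcp_rot: [-0.0, -3.14, -0.001]
wrist_force: [0.1, 0.1, -0.3]
gripper_width: 0.414
t 16.47 pos [ 550.7 -116.7   29.5] yaw x 180.0 tilt [0.0013 0.0005] w 0.414 F [ 0.1  0.1 -0.3]
dp mm [-1.7  0.3  4. ]
```

```bash

python3 -m handwheel '[{"gripper":1,"dp":[-0.001,0,0.002],"twist":[0,0,0]},{"gripper":1,"dp":[0,0,0.002],"twist":[0,0,0]},{"gripper":1,"dp":[0,0,0],"twist":[0,0,0]},{"gripper":-1,"dp":[0,0,0],"twist":[0,0,0]},{"gripper":-1,"dp":[0,0,0],"twist":[0,0,0]},{"gripper":-1,"dp":[0,0,0],"twist":[0,0,0]},{"gripper":-1,"dp":[0,0,0],"twist":[0,0,0]},{"gripper":-1,"dp":[0,0,0],"twist":[0,0,0]}]'
python3 -m handwheel '[{"gripper":-1,"dp":[0,0,-0.02],"twist":[0,0,0]},{"gripper":-1,"dp":[0,0,-0.035],"twist":[0,0,0]},{"gripper":-1,"dp":[0,0,-0.035],"twist":[0,0,0]},{"gripper":-1,"dp":[0,0,-0.035],"twist":[0,0,0]},{"gripper":-1,"dp":[0.017,0.033,0],"twist":[0,0,0]},{"gripper":-1,"dp":[0.017,0.033,0],"twist":[0,0,0]},{"gripper":-1,"dp":[0.017,0.033,0],"twist":[0,0,0]},{"gripper":-1,"dp":[0.017,0.033,0],"twist":[0,0,0]}]'
python3 -m handwheel '[{"gripper":-1,"dp":[0.017,0.033,0],"twist":[0,0,0]},{"gripper":-1,"dp":[0.017,0.033,0],"twist":[0,0,0]},{"gripper":-1,"dp":[0.017,0.033,0],"twist":[0,0,0]},{"gripper":-1,"dp":[0.017,0.031,0],"twist":[0,0,0]},{"gripper":-1,"dp":[0,0,0],"twist":[0,0,0]},{"gripper":-1,"dp":[0,0,0],"twist":[0,0,0]}]'
python3 st.py 412 146.1 64
python3 - <<'E'
from h import *
im,d=optics.read_camera('wrist');cv2.imwrite('pics/w5.png',im)
E
```

```text
clock: 17.13
position: [552.2, -116.5, 25.9]
tcp_rot: [-0.001, 3.141, 0.0]
wrist_force: [-0.0, 0.3, -0.2]
gripper_width: 1.0
clock: 17.8
position: [483.1, 16.5, 151.0]
tcp_rot: [0.001, 3.141, 0.0]
wrist_force: [1.4, 0.1, -0.2]
gripper_width: 1.003
clock: 18.3
position: [415.4, 146.7, 151.0]
tcp_rot: [-0.006, 3.141, 0.0]
wrist_force: [0.1, -0.3, 0.0]
gripper_width: 0.997
t 18.3 pos [415.4 146.7 151. ] yaw x -179.78 tilt [-0.0004  0.0001] w 0.997 F [ 0.1 -0.3  0. ]
dp mm [ 3.5 -0.6 87. ]
```

View pics/w5.png

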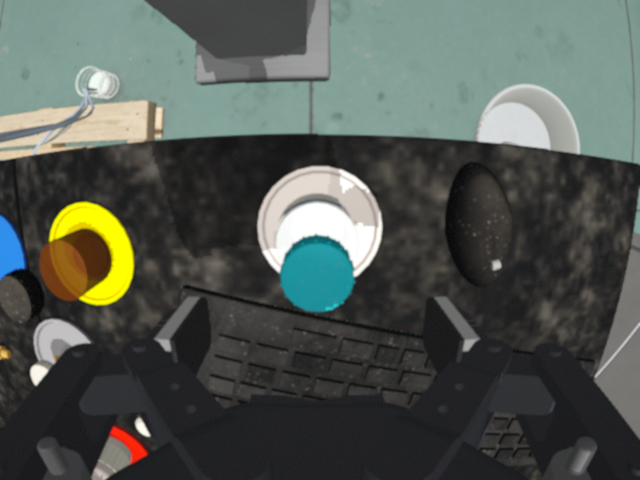

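The blue cap (316,273) is centred between the fingers, and the mouse and keyboard stay clear. Gripping.

```bash

python3 -m handwheel '[{"gripper":-1,"dp":[0.003,-0.001,0.03],"twist":[0,0,0]},{"gripper":-1,"dp":[0,0,0.03],"twist":[0,0,0]},{"gripper":-1,"dp":[0,0,0.02],"twist":[0,0,0]},{"gripper":-1,"dp":[0,0,0.006],"twist":[0,0,0]},{"gripper":-1,"dp":[0,0,0],"twist":[0,0,0]},{"gripper":-1,"dp":[0,0,0],"twist":[0,0,0]}]'
python3 -m handwheel '[{"gripper":1,"dp":[0,0,0],"twist":[0,0,0]},{"gripper":1,"dp":[0,0,0],"twist":[0,0,0]},{"gripper":1,"dp":[0,0,0],"twist":[0,0,0]},{"gripper":1,"dp":[0,0,0],"twist":[0,0,0]},{"gripper":1,"dp":[0,0,0],"twist":[0,0,0]},{"gripper":1,"dp":[0,0,0],"twist":[0,0,0]},{"gripper":1,"dp":[0,0,0],"twist":[0,0,0]}]'
python3 st.py 412 146.1 64
```

```text
clock: 18.85
position: [413.7, 143.8, 65.1]
tcp_rot: [0.001, 3.142, 0.0]
wrist_force: [-0.1, -0.3, 0.4]
gripper_width: 1.003
clock: 19.43
position: [413.7, 144.5, 66.0]
tcp_rot: [-0.001, 3.139, 0.001]
wrist_force: [-0.3, -1.6, 10.0]
gripper_width: 0.665
t 19.43 pos [413.7 144.5  66. ] yaw x -179.95 tilt [-0.0025  0.0004] w 0.665 F [-0.3 -1.6 10. ]
dp mm [1.7 1.6 2. ]
```

```bash

python3 -m handwheel '[{"gripper":1,"dp":[0,0,-0.02],"twist":[0,0,0]},{"gripper":1,"dp":[0,0,-0.035],"twist":[0,0,0]},{"gripper":1,"dp":[0,0,-0.035],"twist":[0,0,0]},{"gripper":1,"dp":[0,0,-0.035],"twist":[0,0,0]},{"gripper":1,"dp":[-0.015,-0.037,0],"twist":[0,0,0]},{"gripper":1,"dp":[-0.015,-0.037,0],"twist":[0,0,0]},{"gripper":1,"dp":[-0.015,-0.037,0],"twist":[0,0,0]},{"gripper":1,"dp":[-0.015,-0.037,0],"twist":[0,0,0]}]'
python3 -m handwheel '[{"gripper":1,"dp":[0.007,-0.038,0],"twist":[0,0,0]},{"gripper":1,"dp":[0.007,-0.038,0],"twist":[0,0,0]},{"gripper":1,"dp":[0.007,-0.038,0],"twist":[0,0,0]},{"gripper":1,"dp":[0.007,-0.038,0],"twist":[0,0,0]},{"gripper":1,"dp":[0.007,-0.036,0],"twist":[0,0,0]},{"gripper":1,"dp":[0,0,0.03],"twist":[0,0,0]},{"gripper":1,"dp":[0,0,0],"twist":[0,0,0]},{"gripper":1,"dp":[0,0,0],"twist":[0,0,0]}]'
python3 st.py 439.3 -192 66
```

```text
clock: 20.1
position: [473.4, -5.1, 190.9]
tcp_rot: [-0.002, 3.14, -0.0]
wrist_force: [1.1, 1.2, -1.3]
gripper_width: 0.669
clock: 20.77
position: [437.5, -191.2, 159.6]
tcp_rot: [-0.001, -3.139, -0.002]
wrist_force: [0.6, 0.1, -2.0]
gripper_width: 0.666
t 20.77 pos [ 437.5 -191.2  159.6] yaw x 179.98 tilt [0.0022 0.0016] w 0.666 F [ 0.6  0.1 -2. ]
dp mm [-2.  -1.  93.6]
```

```bash

python3 -m handwheel '[{"gripper":1,"dp":[-0.001,-0.001,0.03],"twist":[0,0,0]},{"gripper":1,"dp":[0,0,0.03],"twist":[0,0,0]},{"gripper":1,"dp":[0,0,0.02],"twist":[0,0,0]},{"gripper":1,"dp":[0,0,0.008],"twist":[0,0,0]},{"gripper":1,"dp":[0,0,0],"twist":[0,0,0]},{"gripper":1,"dp":[0,0,0],"twist":[0,0,0]},{"gripper":1,"dp":[0,0,0],"twist":[0,0,0]}]'
python3 st.py 439.3 -192 66
```

```text
clock: 21.35
position: [440.0, -192.5, 73.2]
tcp_rot: [-0.002, 3.14, -0.002]
wrist_force: [-0.7, -0.5, -2.4]
gripper_width: 0.666
t 21.35 pos [ 440.  -192.5   73.2] yaw x -179.93 tilt [-0.0018 -0.001 ] w 0.666 F [-0.7 -0.5 -2.4]
dp mm [0.7 0.5 7.2]
```

```bash

python3 -m handwheel '[{"gripper":1,"dp":[0.001,0,0.003],"twist":[0,0,0]},{"gripper":1,"dp":[0,0,0.002],"twist":[0,0,0]},{"gripper":1,"dp":[0,0,0],"twist":[0,0,0]},{"gripper":1,"dp":[0,0,0],"twist":[0,0,0]}]'
python3 st.py 439.3 -192 66
```

```text
clock: 21.68
position: [438.2, -192.6, 66.9]
tcp_rot: [-0.0, 3.141, 0.0]
wrist_force: [0.5, -0.5, -1.5]
gripper_width: 0.669
t 21.68 pos [ 438.2 -192.6   66.9] yaw x -179.98 tilt [-0.0002  0.    ] w 0.669 F [ 0.5 -0.5 -1.5]
dp mm [-1.1  0.6  0.9]
```

```bash

python3 -m handwheel '[{"gripper":1,"dp":[-0.001,0,0.001],"twist":[0,0,0]},{"gripper":1,"dp":[0,0,0],"twist":[0,0,0]},{"gripper":-1,"dp":[0,0,0],"twist":[0,0,0]},{"gripper":-1,"dp":[0,0,0],"twist":[0,0,0]},{"gripper":-1,"dp":[0,0,0],"twist":[0,0,0]},{"gripper":-1,"dp":[0,0,0],"twist":[0,0,0]},{"gripper":-1,"dp":[0,0,0],"twist":[0,0,0]}]'
python3 -m handwheel '[{"gripper":-1,"dp":[0,0,-0.02],"twist":[0,0,0]},{"gripper":-1,"dp":[0,0,-0.035],"twist":[0,0,0]},{"gripper":-1,"dp":[0,0,-0.035],"twist":[0,0,0]},{"gripper":-1,"dp":[-0.029,0.019,0],"twist":[0,0,0]},{"gripper":-1,"dp":[-0.029,0.019,0],"twist":[0,0,0]},{"gripper":-1,"dp":[-0.029,0.019,0],"twist":[0,0,0]},{"gripper":-1,"dp":[-0.026,0.019,0],"twist":[0,0,0]},{"gripper":-1,"dp":[0,0,0.03],"twist":[0,0,0]}]'
python3 -m handwheel '[{"gripper":-1,"dp":[0,0,0.02],"twist":[0,0,0]},{"gripper":-1,"dp":[0,0,0],"twist":[0,0,0]},{"gripper":-1,"dp":[0,0,0],"twist":[0,0,0]}]'
python3 st.py 552.2 -116.5 24
python3 - <<'E'
from h import *
im,d=optics.read_camera('wrist');cv2.imwrite('pics/w6.png',im)
E
```

```text
clock: 22.27
position: [439.3, -192.6, 65.7]
tcp_rot: [-0.001, 3.142, 0.0]
wrist_force: [-0.1, -0.1, 0.2]
gripper_width: 1.001
clock: 22.93
position: [558.1, -114.6, 129.5]
tcp_rot: [-0.005, 3.131, -0.004]
wrist_force: [-0.8, -0.6, -0.1]
gripper_width: 1.0
clock: 23.18
position: [551.8, -116.4, 105.2]
tcp_rot: [0.001, -3.14, -0.001]
wrist_force: [0.0, 0.9, 0.4]
gripper_width: 1.005
t 23.18 pos [ 551.8 -116.4  105.2] yaw x -179.97 tilt [0.002  0.0008] w 1.005 F [0.  0.9 0.4]
dp mm [-0.5 -0.2 81.2]
```

View pics/w6.png

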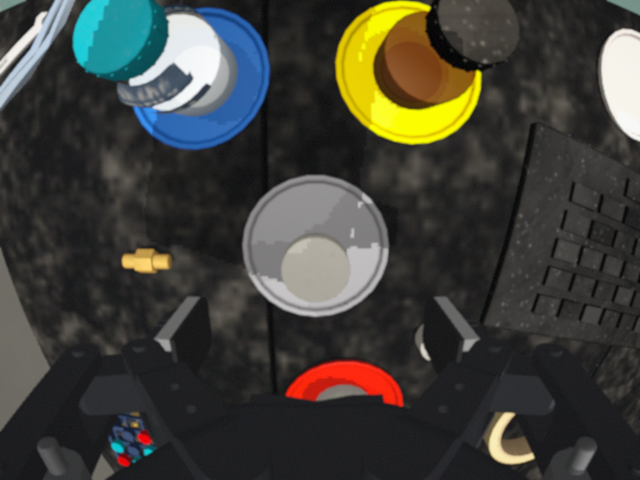

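Clear stands on blue, amber on yellow, and the jar lid (316,268) is centred between the fingers. Taking the jar to white.

```bash

python3 -m handwheel '[{"gripper":-1,"dp":[0,0,0.03],"twist":[0,0,0]},{"gripper":-1,"dp":[0,0,0.03],"twist":[0,0,0]},{"gripper":-1,"dp":[0,0,0.018],"twist":[0,0,0]},{"gripper":-1,"dp":[0,0,0.002],"twist":[0,0,0]},{"gripper":-1,"dp":[0,0,0],"twist":[0,0,0]},{"gripper":-1,"dp":[0,0,0],"twist":[0,0,0]}]'
python3 -m handwheel '[{"gripper":1,"dp":[0,0,0],"twist":[0,0,0]},{"gripper":1,"dp":[0,0,0],"twist":[0,0,0]},{"gripper":1,"dp":[0,0,0],"twist":[0,0,0]},{"gripper":1,"dp":[0,0,0],"twist":[0,0,0]},{"gripper":1,"dp":[0,0,0],"twist":[0,0,0]},{"gripper":1,"dp":[0,0,0],"twist":[0,0,0]},{"gripper":1,"dp":[0,0,0],"twist":[0,0,0]},{"gripper":1,"dp":[0,0,0],"twist":[0,0,0]}]'
python3 -m handwheel '[{"gripper":1,"dp":[0,0,-0.02],"twist":[0,0,0]},{"gripper":1,"dp":[0,0,-0.03],"twist":[0,0,0]},{"gripper":1,"dp":[0,0,-0.03],"twist":[0,0,0]},{"gripper":1,"dp":[0.017,0.033,0],"twist":[0,0,0]},{"gripper":1,"dp":[0.017,0.033,0],"twist":[0,0,0]},{"gripper":1,"dp":[0.017,0.033,0],"twist":[0,0,0]},{"gripper":1,"dp":[0.017,0.033,0],"twist":[0,0,0]},{"gripper":1,"dp":[0.017,0.033,0],"twist":[0,0,0]}]'
python3 -m handwheel '[{"gripper":1,"dp":[0.017,0.033,0],"twist":[0,0,0]},{"gripper":1,"dp":[0.017,0.033,0],"twist":[0,0,0]},{"gripper":1,"dp":[0.018,0.033,0],"twist":[0,0,0]},{"gripper":1,"dp":[0,0,0.03],"twist":[0,0,0]},{"gripper":1,"dp":[0,0,0.03],"twist":[0,0,0]},{"gripper":1,"dp":[0,0,0],"twist":[0,0,0]},{"gripper":1,"dp":[0,0,0],"twist":[0,0,0]}]'
python3 st.py 413.6 149.2 25
```

```text
clock: 23.73
position: [552.9, -117.0, 27.4]
tcp_rot: [-0.0, 3.139, -0.001]
wrist_force: [0.2, -0.6, 0.4]
gripper_width: 0.997
clock: 24.4
position: [552.5, -116.6, 26.5]
tcp_rot: [-0.001, 3.141, -0.0]
wrist_force: [-1.2, -0.6, 7.0]
gripper_width: 0.414
clock: 25.07
position: [466.1, 49.6, 106.0]
tcp_rot: [0.0, 3.141, 0.0]
wrist_force: [1.4, 0.9, -0.7]
gripper_width: 0.412
clock: 25.65
position: [414.5, 147.4, 45.3]
tcp_rot: [0.001, -3.138, 0.001]
wrist_force: [-0.9, -0.1, 0.5]
gripper_width: 0.413
t 25.65 pos [414.5 147.4  45.3] yaw x -179.97 tilt [ 0.0032 -0.0005] w 0.413 F [-0.9 -0.1  0.5]
dp mm [ 0.8  1.8 20.3]
```

```bash

python3 -m handwheel '[{"gripper":1,"dp":[0.001,0.002,0.013],"twist":[0,0,0]},{"gripper":1,"dp":[0,0,0.003],"twist":[0,0,0]},{"gripper":1,"dp":[0,0,0],"twist":[0,0,0]},{"gripper":1,"dp":[0,0,0],"twist":[0,0,0]},{"gripper":1,"dp":[0,0,0],"twist":[0,0,0]}]'
python3 st.py 413.6 149.2 25
```

```text
clock: 26.07
position: [414.5, 149.3, 30.7]
tcp_rot: [0.0, 3.14, 0.001]
wrist_force: [-1.3, 0.3, 0.6]
gripper_width: 0.414
t 26.07 pos [414.5 149.3  30.7] yaw x 180.0 tilt [-0.0013  0.0003] w 0.414 F [-1.3  0.3  0.6]
dp mm [ 1.  -0.1  5.7]
```

```bash

python3 -m handwheel '[{"gripper":1,"dp":[0.001,0,0.002],"twist":[0,0,0]},{"gripper":1,"dp":[0,0,0.002],"twist":[0,0,0]},{"gripper":1,"dp":[0,0,0],"twist":[0,0,0]},{"gripper":1,"dp":[0,0,0],"twist":[0,0,0]}]'
python3 st.py 413.6 149.2 25
python3 -m handwheel '[{"gripper":-1,"dp":[0,0,0],"twist":[0,0,0]},{"gripper":-1,"dp":[0,0,0],"twist":[0,0,0]},{"gripper":-1,"dp":[0,0,0],"twist":[0,0,0]},{"gripper":-1,"dp":[0,0,0],"twist":[0,0,0]},{"gripper":-1,"dp":[0,0,0],"twist":[0,0,0]},{"gripper":-1,"dp":[0,0,-0.02],"twist":[0,0,0]},{"gripper":-1,"dp":[0,0,-0.035],"twist":[0,0,0]},{"gripper":-1,"dp":[0,0,-0.035],"twist":[0,0,0]}]'
python3 -m handwheel '[{"gripper":-1,"dp":[0,0,-0.03],"twist":[0,0,0]},{"gripper":-1,"dp":[0,0.04,0],"twist":[0,0,0]},{"gripper":-1,"dp":[0,0.04,0],"twist":[0,0,0]},{"gripper":-1,"dp":[0,0.04,0],"twist":[0,0,0]},{"gripper":-1,"dp":[0,0.04,0],"twist":[0,0,0]},{"gripper":-1,"dp":[0,0.04,0],"twist":[0,0,0]},{"gripper":-1,"dp":[0,0.04,0],"twist":[0,0,0]},{"gripper":-1,"dp":[0,0.04,0],"twist":[0,0,0]}]'
python3 -m handwheel '[{"gripper":-1,"dp":[0,0.04,0],"twist":[0,0,0]},{"gripper":-1,"dp":[0,0.04,0],"twist":[0,0,0]},{"gripper":-1,"dp":[0,0.02,0],"twist":[0,0,0]},{"gripper":-1,"dp":[0,0,0],"twist":[0,0,0]}]'
python3 - <<'E'
from h import *
im,d=optics.read_camera('top');cv2.imwrite('pics/top1.png',im);np.save('pics/top1.npy',d)
E
```

```text
clock: 26.4
position: [413.2, 149.3, 26.4]
tcp_rot: [-0.001, 3.141, 0.0]
wrist_force: [-1.2, -2.2, 12.9]
gripper_width: 0.413
t 26.4 pos [413.2 149.3  26.4] yaw x -179.98 tilt [-0.0009  0.0002] w 0.413 F [-1.2 -2.2 12.9]
dp mm [-0.4 -0.1  1.4]
clock: 27.07
position: [412.4, 149.3, 116.1]
tcp_rot: [0.001, -3.139, 0.001]
wrist_force: [-0.1, -0.1, 0.4]
gripper_width: 0.999
clock: 27.73
position: [412.3, 431.5, 145.7]
tcp_rot: [0.001, -3.141, 0.0]
wrist_force: [0.4, 0.0, 0.1]
gripper_width: 1.001
clock: 28.07
position: [412.0, 533.1, 145.0]
tcp_rot: [-0.005, 3.141, 0.001]
wrist_force: [-0.8, 0.1, -0.3]
gripper_width: 1.0
```

View pics/top1.png

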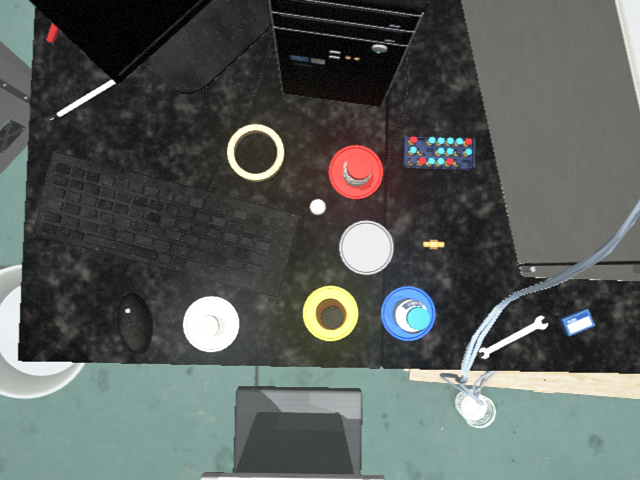

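Every container is on its own tray, and the rack is still at (439,153). One numeric check of centring.

```bash
python3 - <<'E'
from h import *
c=optics.get_calibration('top');D=np.load('pics/top1.npy');W=points(c,D)
T={'amber':(434.8,-56.4),'clear':(437.6,-192),'sample':(683.4,-94.9),'jar':(411.9,149.2)}
for n,(x,y),z in (('sample',(357,167),88),('jar',(208,324),51),('amber',(330,315),110),('clear',(416,318),115)):
    Z=W[y-22:y+22,x-22:x+22]; q=(abs(Z[...,2]-z)<5)
    hull=cv2.convexHull(np.argwhere(q)[:,::-1].astype(np.int32)+[x-22,y-22])[:,0]
    ce,r=circ(plane(c,hull,z)[:,:2]); print(n,ce.round(1),'err',(ce-T[n]).round(1),'d',round(2*r,1),'z',np.median(Z[q][:,2]).round(1))
a,b=[cv2.imread(f'pics/top{i}.png')[125:180,395:485].astype(int) for i in(0,1)]
print('rack diff',abs(a-b).mean().round(2))
E
```

```text
sample [680.8 -95.7] err [-2.6 -0.8] d 42.2 z 86.7
jar [411.8 148.5] err [-0.1 -0.7] d 36.5 z 50.0
amber [435.6 -56.5] err [ 0.8 -0.1] d 34.4 z 108.5
clear [ 437.1 -191.3] err [-0.5  0.7] d 35.9 z 113.9
rack diff 3.0
```

```bash
python3 - <<'E'
from h import *
g=[cv2.imread(f'pics/top{i}.png',0).astype(np.float32) for i in(0,1)]
print('rack shift px',cv2.phaseCorrelate(g[0][125:180,395:485],g[1][125:180,395:485]))
print('bg diff',abs(g[0]-g[1])[200:260,60:200].mean())
print(order.hand_in())
E
```

```text
rack shift px ((0.007970334564937787, 0.017026975020996815), 0.9604069095187717)
bg diff 3.0465477
the job is handed in; nothing more can be done
None
```

All four containers are on their own trays, upright and standing free. I handed the job in at about 28 s on the robot's clock, against the 109 s limit.

I did two swaps, parking on the grey tray each time:
- **First swap:** the red-capped bottle went to grey, amber to yellow, then the red-capped bottle to red.
- **Second swap:** the jar went to grey, the clear bottle to blue, then the jar to white.

The last top-camera check, taken with the gripper open and withdrawn, showed:

| Container | Tray | Distance from tray centre |
|---|---|---|
| Amber bottle | yellow | 0.8 mm |
| Clear bottle | blue | 0.9 mm |
| Jar | white | 0.7 mm |
| Red-capped bottle | red | 2.7 mm |

- **Upright:** the tops of all four read within 2 mm of the heights they should have when standing.
- **Rack:** it moved less than 0.02 pixel, so it was not disturbed.
- **Forces:** the wrist readings I took at the end of each move never passed about 16 N.
- **Least accurate result:** the red-capped bottle is the furthest off centre. I left it there because the tray floor leaves about 19 mm of play around it.

No check failed.

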